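# Close the draught cover and tare the gold balance

### The job

Get the gold-shop balance ready for weighing with its empty dish on the pan: push the sliding cover on top of the draught shield fully shut with your fingertips, pushing on its orange edge, and then press the blue tare key well down, gently, let it come back up and draw away. Leave the green and red keys unpressed, and do not pick up or shift the dish or anything else standing on the counter.

Things in the scene. Friction and masses are not known exactly. Their poses are not given: they have to be found in the camera images.
- balance: White jeweller's balance, fixed to the counter: housing 310 (x) x 220 (y) x 45 mm high. Origin: centre of its underside; x points from its key side, which faces the robot, to its back; y to its left. A square clear draught shield 160 x 160 mm, walls 4 mm, is centred at x = +60 mm, y = 0 and reaches up to z = 100 mm; a steel pan lies inside it. Three round keys stand on the housing in a row at x = -115 mm, y = -55, 0 and +55 mm, in an order that changes.
- cover (a joint): Sliding cover on top of the shield, a flat clear plate in a frame 170 x 170 mm, 18 mm thick, z = 100 to 118 mm. Value (m): 0 = fully shut (against its stop, centred on the shield), grows as it slides open along the balance's +y, so that it sticks out beyond the shield by that much; at most 0.1. It slides with about 1.5 N of friction plus light damping and stays where it is left.
- cover_edge (a point): Middle of the upright outer face of the cover's orange edge (its +y end; the face is 170 mm long, 18 mm high; this point is 9 mm below the top). Axes as the balance's. Push it along the balance's -y to shut the cover.
- tare (a joint): Blue (tare) key of the balance: 0 = up, grows as it is pressed, 0.008 m = its hard stop. A spring holds it up: it starts to give at about 2.4 N, is 5 mm down at 6 N and meets the stop at 8 N; it comes back up by itself.
- tare_top (a point): Centre of the top face of the blue tare key (round, 24 mm across), moving with it; press straight down here.
- tare_base: The blue tare key with its fixed grey collar (40 mm across, 12 mm high). Origin: under the collar, on the housing's top (z = 45 mm); z up. The key's top stands 24 mm above it when up, 16 mm when right down.
- on (a joint): Green (on) key of the balance: 0 = up, grows as it is pressed, 0.008 m = its hard stop. A spring holds it up: it starts to give at about 2.4 N, is 5 mm down at 6 N and meets the stop at 8 N; it comes back up by itself. Not to be pressed.
- on_top (a point): Centre of the top face of the green key (round, 24 mm across); leave it alone.
- off (a joint): Red (off) key of the balance: 0 = up, grows as it is pressed, 0.008 m = its hard stop. A spring holds it up: it starts to give at about 2.4 N, is 5 mm down at 6 N and meets the stop at 8 N; it comes back up by itself. Not to be pressed.
- off_top (a point): Centre of the top face of the red key (round, 24 mm across); leave it alone.
- dish: Loose aluminium weighing dish 60 mm across, 20 mm high, on the pan inside the shield; origin under its centre. Leave it.
- ring_box: Loose navy ring box 50 x 50 x 45 mm, right of the balance; origin under its centre. Leave it.
- loupe: Loose black loupe, 34 mm across, 32 mm high, right of the balance; origin under its centre. Leave it.
- weight: Loose brass calibration weight, 32 mm across, 50 mm high, right of the balance; origin under its centre. Leave it.
- capsule: Loose clear capsule with a gold coin, 44 mm across, 8 mm high, left of the keys; origin under its centre. Leave it.
- jar: Loose amber jar with brass lid, 50 mm across, 60 mm high, further to the right; origin under its centre. Leave it.
There are look-alikes about, which are no part of the job. Several things have the shape of the jar; the one meant has the colours described above. What is shaped like the loupe but purple is not meant.

How it is judged:
By the outcome, as a careful person would: the job done as asked, in the order asked, and still so for the second after the job is handed in, with the robot touching nothing.
It also fails if it takes over 38 s, if anything falls off the work surface, if the arm or the gripper's body presses on something with over 40 N, if the wrist force passes 120 N, or if a joint passes its speed limit or range.

### The arm

A 6-joint arm with a two-finger parallel gripper is mounted at the origin on the work surface. World frame = base frame: x ahead of the robot, y to its left, z up, the work surface at z = 0. Lengths are in mm, angles in rad, forces in N, time in s.
With the tool pointing down it reaches from about 350 to 975 mm from the base axis. Payload 4.9 kg.
Tool frame: the origin (TCP) lies at the very end of the fingers, on their centre line; the grasp point (between the pads) lies 19 mm behind it; x points along the fingers, z is the direction in which the jaws open and shut, and the axes are right-handed (so a half turn about x gives the same grasp; the last joint's range is limited). The gripper opens to 85 mm and grips with 20 to 120 N. Pads are 22 mm wide; open, the fingers measure 114 mm over their backs; the gripper's body (76 mm by 85 mm) begins 54 mm behind the grasp point. The pads swing forward as they close: fully open they stand 13 mm farther back than shut.
Start: joints at [-1.279, 0.053, 1.613, -0, 1.476, -0.119], TCP at [249.582, -572.984, 210.404] pointing down, gripper open.
Joint ranges: [-3.01, 3.01], [-1.01, 2.22], [0.06, 2.58], [-1.02, 4.17], [0.09, 2.62], [-3.14, 3.14]. Speed limits (rad/s): [2.57, 2.57, 3.14, 3.14, 3.14, 3.14].

### API

Orientations are given as a unit quaternion [x, y, z, w].
In Python, from plant import get_obs, camera, camera_params, close_job gives the robot as it stands.
- The arm moves only by the tool play_rows, never from a script. Its argument "deltas" is a list of rows, each an object of numbers: "x", "y", "z": the shift along the tool's x, y, z in m; "turn": the turn about the tool's x in degrees; "grip": the gripper's target within -1 to 1 (shut at 1, half-way at 0, fully open at -1). In form: [{"x": .., "y": .., "z": .., "turn": .., "grip": ..}, ...]. A call has 1 to 12 rows; each row is the pose to reach, as a shift and turn from the pose commanded when the call began, along the tool's axes at that moment; what a row does not reach only later rows make up. A row lasts 1/12 s, in which the tool goes at most 41.7 mm and 7.16 degrees, less where a joint would pass 70% of its speed; a pose out of reach is approached as far as the arm can. A call with a gripper value outside its range is refused whole. The fingers move at their own pace and stop on an object; "grip_force" is the grip in N (left out, the last holds). Time passes only in rows, so rows that repeat a pose let the fingers close. It gives the time, the measured TCP pose, the force and the opening at its end, in the units of the state.
- get_obs(): the state, without advancing time (a new reading comes with each control period).
- camera(name): name is "scene" or "top" or "wrist"; returns (picture, depth): 480x640x3 uint8, red, green, blue; 480x640 float32, mm along the optical axis (not along the pixel's ray), 0 where there is no reading.
- camera_params(name): a dict with "mtx" (3x3 intrinsics, pixels), "k1" (the pictures are not rectified: a ray, as slopes to the right and down, at radius r is drawn at 1 + k1 r^2 times it, then the intrinsics apply), "camera_from_world" (4x4, takes a point from world to camera coordinates). Camera axes: x right, y down, z forward; pixel columns grow to the right and rows downward; lengths in mm; the calibration is good to about 2 mm. A picture is of the moment at which its call begins: read the wrist's pose just before it. camera_params takes no time and is no camera call; for the wrist camera it gives the pose at the moment of the call.
- close_job(): hands the job in, once; it reports no verdict.
The state is a dict: "clock": time; "joint_positions": joint angles; "dq": joint speeds; "effort": joint torques, N m; "eef_pos": TCP position; "tcp_rot": TCP orientation; "force": force on the tool from outside, world axes, zero at the start; "torque": the same for the moment, N m; "width": opening from 0.0 (shut) to 1.0 (fully open).
Only numpy, scipy, OpenCV 4.12 (cv2) and the standard library are available. Lean on these libraries where they do the work, as an engineer would, in place of code of your own. Each camera call takes 0.05 s, during which the arm holds its last target.

## Working session

There is one attempt and no reset: what is moved stays moved. The work goes in short steps, Python scripts to look and compute and a tool call to move; the robot and the scene stay as the last step left them, time stands still between calls to the robot, and variables do not carry over. Pictures are saved under pics/ and viewed, and the job is handed in when it is done.

Besides the shell and the picture viewer there is one more tool, called after "Emit:" as name(argument=value, ...), one argument or row to a line, values as JSON. play_rows: Moves the arm, as the interface text tells. Its arguments: {"type":"object","properties":{"deltas":{"type":"array"},"grip_force":{"type":"number"}},"required":["deltas"]}

```bash
mkdir -p pics; cat > h.py <<'E'
import numpy as np, cv2, json
from plant import get_obs, camera, camera_params, close_job
def save(n,tag):
    p=camera_params(n); im,d=camera(n)
    cv2.imwrite(f'pics/{tag}.png',im[:,:,::-1]); np.savez(f'pics/{tag}.npz',im=im,d=d,mtx=p['mtx'],k1=p['k1'],T=p['camera_from_world'])
def ray(z,u,v):
    K=np.array(z['mtx']);x=(u-K[0,2])/K[0,0];y=(v-K[1,2])/K[1,1]
    a,b=x,y
    for _ in range(30):
        s=1+float(z['k1'])*(a*a+b*b);a,b=x/s,y/s
    return np.array([a,b,1.])
def at_depth(z,u,v,d=None):
    if d is None:d=z['d'][int(v),int(u)]
    T=np.linalg.inv(z['T']);return (T@np.append(ray(z,u,v)*d,1))[:3]
def at_z(z,u,v,h):
    T=np.linalg.inv(z['T']);o=T[:3,3];r=T[:3,:3]@ray(z,u,v);return o+r*(h-o[2])/r[2]
E
python3 - <<'E'
from h import *
save('top','top0');save('scene','scene0')
print(get_obs())
E
```

```text
{'clock': 0.1, 'joint_positions': array([-1.27899310e+00,  5.33115136e-02,  1.61414553e+00, -3.12394011e-05,
        1.47599563e+00, -1.19012194e-01]), 'dq': array([-0.00093674,  0.00010454, -0.00348004, -0.00062386, -0.00183862,
       -0.00112461]), 'effort': array([ 7.04326358e-04, -3.94907928e+01, -3.71363497e+01, -1.23771160e-04,
        3.93912080e-03, -2.54570483e-05]), 'eef_pos': array([ 249.40987016, -572.42772825,  209.2798426 ]), 'tcp_rot': array([ 0.38791948,  0.5919829 , -0.38709002,  0.59096197]), 'force': array([0.04751186, 0.15180276, 0.31083351]), 'torque': array([ 0.03853024,  0.00587434, -0.00302662]), 'width': 1.000234720863202}
```

View pics/top0.png

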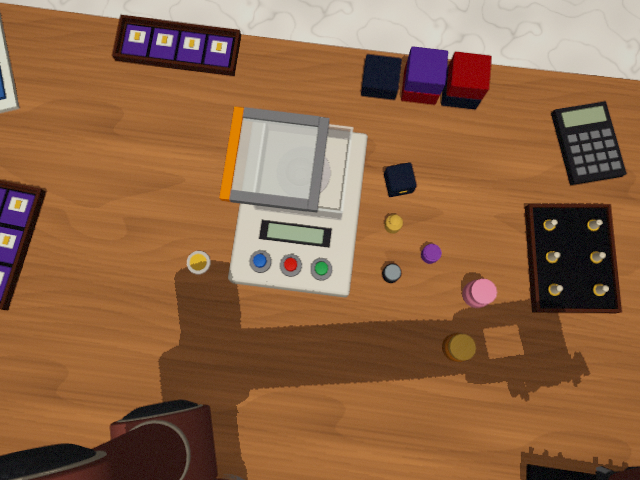

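View pics/scene0.png

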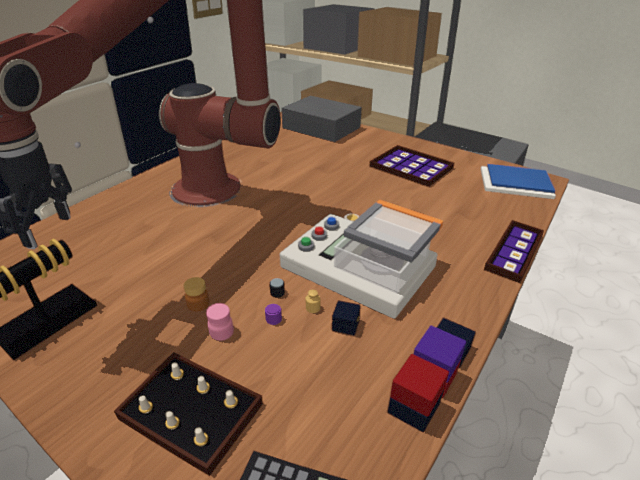

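The top view shows the orange edge running from about (238,108) to (225,200), blue key near (260,261), red (291,265) and green (321,269). The capsule is at (198,262). A bracelet stand stands next to the gripper in the scene view. I'll enlarge the balance.

```bash
python3 - <<'E'
from h import *
im=cv2.imread('pics/top0.png')
cv2.imwrite('pics/c1.png',cv2.resize(im[95:305,180:380],None,fx=2.85,fy=2.85,interpolation=cv2.INTER_CUBIC)[:600])
cv2.imwrite('pics/c2.png',cv2.resize(cv2.imread('pics/scene0.png')[190:370,150:450],None,fx=2.6,fy=2.6,interpolation=cv2.INTER_CUBIC))
z=np.load('pics/top0.npz')
for u,v in [(260,261),(291,265),(321,269),(231,155),(198,262),(462,347)]: print(u,v,at_depth(z,u,v).round(1))
print(np.linalg.inv(z['T'])[:3,3])
E
```

```text
260 261 [479.6 -14.   68.7]
291 265 [480.  -68.8  66.2]
321 269 [ 479.4 -122.2   68.9]
231 155 [650.2  58.  116.7]
198 262 [471.9 107.7   4.9]
462 347 [ 378.8 -380.2   56.5]
[ 334.27318645 -133.26600088 1079.61863171]
```

View pics/c1.png

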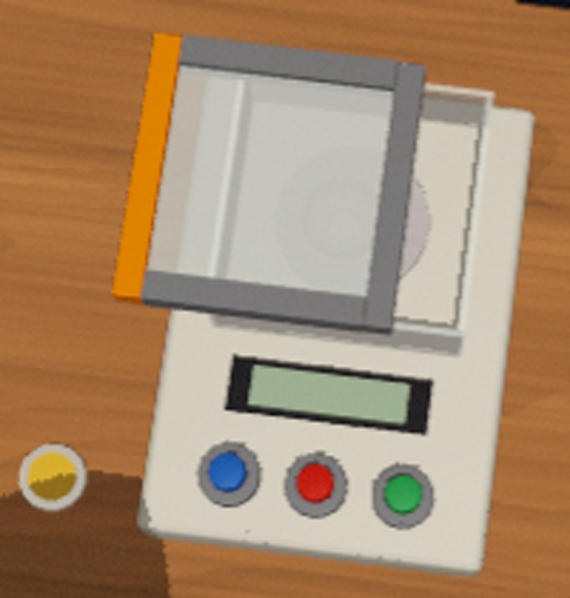

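View pics/c2.png

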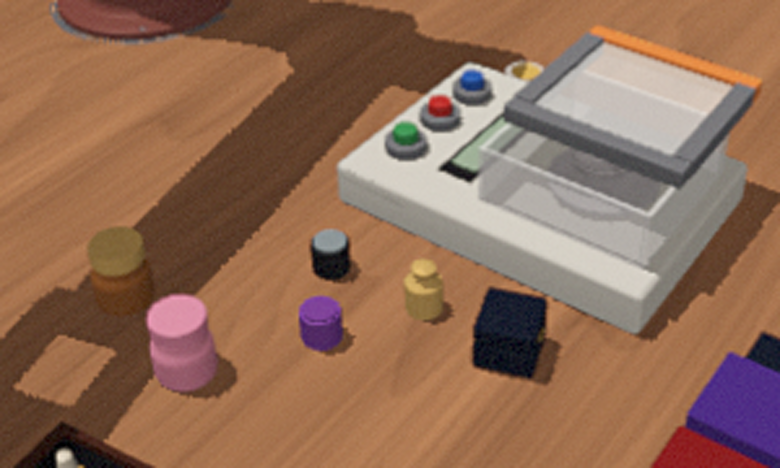

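```bash
python3 - <<'E'
from h import *
z=np.load('pics/top0.npz')
c=lambda u,v:(u/2.85+180-.3,v/2.85+95-.3)
C=[at_z(z,*c(*p),118) for p in [(154,34),(114,297),(425,64),(391,331)]]
print(np.round(C,1))
K=[at_z(z,*c(*p),69) for p in [(227,471),(315,482),(404,492)]]
print(np.round(K,1))
H=[at_z(z,*c(*p),45) for p in [(534,112),(142,530),(480,572)]]
print(np.round(H,1))
for a,b in [(C[1],C[0]),(C[3],C[2]),(C[3],C[1]),(C[2],C[0]),(K[2],K[0]),(H[2],H[1]),(H[2],H[0])]:
    d=b-a;print(np.linalg.norm(d).round(1),np.degrees(np.arctan2(d[1],d[0])).round(2))
E
```

```text
[[ 738.7   67.1  118. ]
 [ 569.6   64.4  118. ]
 [ 741.4 -101.6  118. ]
 [ 570.5 -102.9  118. ]]
[[ 481.2  -12.6   69. ]
 [ 481.5  -67.4   69. ]
 [ 482.5 -122.6   69. ]]
[[ 748.3 -174.7   45. ]
 [ 440.8   37.3   45. ]
 [ 442.2 -175.8   45. ]]
169.1 0.92
170.8 0.44
167.3 90.33
168.7 90.91
110.0 90.66
213.2 90.39
306.1 0.2
```

```bash
cat >> h.py <<'E'
from scipy.spatial.transform import Rotation as R
def togo(p):
    o=get_obs();r=R.from_quat(o['tcp_rot']).as_matrix();print('t',o['clock'],'tcp',np.round(o['eef_pos'],1),'F',np.round(o['force'],2),'w',round(o['width'],3),'j',np.round(o['joint_positions'],2))
    print('axes',r.round(3).tolist());print('tool shift m',(r.T@(np.array(p)-o['eef_pos'])/1000).round(4))
E
python3 - <<'E'
from h import *
togo([250,-573,300]);togo([654,115,300])
E
```

```text
t 0.1 tcp [ 249.4 -572.4  209.3] F [0.05 0.15 0.31] w 1.0 j [-1.28  0.05  1.61 -0.    1.48 -0.12]
axes [[-0.001, 0.917, 0.399], [0.002, 0.399, -0.917], [-1.0, 0.0, -0.002]]
tool shift m [-0.0907  0.0003  0.0006]
t 0.1 tcp [ 249.4 -572.4  209.3] F [0.05 0.15 0.31] w 1.0 j [-1.28  0.05  1.61 -0.    1.48 -0.12]
axes [[-0.001, 0.917, 0.399], [0.002, 0.399, -0.917], [-1.0, 0.0, -0.002]]
tool shift m [-0.0897  0.6455 -0.4688]
```

Emit:
play_rows(
  deltas=[
    {"x":-0.03,"y":0,"z":0,"turn":0,"grip":1},
    {"x":-0.06,"y":0,"z":0,"turn":0,"grip":1},
    {"x":-0.09,"y":0,"z":0,"turn":0,"grip":1},
    {"x":-0.09,"y":0.02,"z":-0.015,"turn":-3,"grip":1},
    {"x":-0.09,"y":0.045,"z":-0.033,"turn":-7,"grip":1},
    {"x":-0.09,"y":0.07,"z":-0.05,"turn":-11,"grip":1},
    {"x":-0.09,"y":0.095,"z":-0.068,"turn":-15,"grip":1},
    {"x":-0.09,"y":0.12,"z":-0.087,"turn":-19,"grip":1},
    {"x":-0.09,"y":0.145,"z":-0.105,"turn":-23,"grip":1},
    {"x":-0.09,"y":0.17,"z":-0.123,"turn":-27,"grip":1},
    {"x":-0.09,"y":0.195,"z":-0.141,"turn":-31,"grip":1},
    {"x":-0.09,"y":0.22,"z":-0.16,"turn":-35,"grip":1},
  ],
)

```text
clock: 1.1
eef_pos: [387.7, -336.9, 299.8]
tcp_rot: [0.191, 0.681, -0.19, 0.681]
force: [0.1, -0.3, -0.5]
width: -0.002
```

```bash
python3 - <<'E'
from h import *
togo([654,115,300])
E
```

```text
t 1.1 tcp [ 387.7 -336.9  299.8] F [ 0.09 -0.3  -0.52] w -0.002 j [-0.86 -0.25  1.75  0.    1.65 -0.31]
axes [[-0.0, 0.519, 0.855], [0.001, 0.855, -0.519], [-1.0, 0.0, -0.001]]
tool shift m [-0.      0.5245 -0.0071]
```

Emit:
play_rows(
  deltas=[
    {"x":0,"y":0.035,"z":0,"turn":-3,"grip":1},
    {"x":0,"y":0.075,"z":-0.001,"turn":-7,"grip":1},
    {"x":0,"y":0.115,"z":-0.002,"turn":-11,"grip":1},
    {"x":0,"y":0.155,"z":-0.003,"turn":-15,"grip":1},
    {"x":0,"y":0.195,"z":-0.004,"turn":-19,"grip":1},
    {"x":0,"y":0.235,"z":-0.005,"turn":-23,"grip":1},
    {"x":0,"y":0.275,"z":-0.005,"turn":-27,"grip":1},
    {"x":0,"y":0.315,"z":-0.006,"turn":-31,"grip":1},
    {"x":0,"y":0.355,"z":-0.006,"turn":-31.8,"grip":1},
    {"x":0,"y":0.395,"z":-0.007,"turn":-31.8,"grip":1},
    {"x":0,"y":0.435,"z":-0.007,"turn":-31.8,"grip":1},
    {"x":0,"y":0.475,"z":-0.007,"turn":-31.8,"grip":1},
  ],
)

```text
clock: 2.1
eef_pos: [629.8, 72.4, 299.8]
tcp_rot: [-0.002, 0.707, 0.002, 0.707]
force: [0.7, 0.5, 0.2]
width: 0.004
```

```bash
python3 - <<'E'
from h import *
togo([654,110,300])
E
```

```text
t 2.1 tcp [629.8  72.4 299.8] F [0.69 0.47 0.17] w 0.004 j [-0.    0.04  1.48 -0.    1.62 -0.01]
axes [[-0.001, -0.006, 1.0], [-0.0, 1.0, 0.006], [-1.0, -0.0, -0.001]]
tool shift m [-0.0002  0.0374  0.0245]
```

Emit:
play_rows(
  deltas=[
    {"x":0,"y":0.02,"z":0.012,"grip":1},
    {"x":0,"y":0.034,"z":0.0245,"grip":1},
    {"x":0.03,"y":0.034,"z":0.0245,"grip":1},
    {"x":0.065,"y":0.034,"z":0.0245,"grip":1},
    {"x":0.1,"y":0.034,"z":0.0245,"grip":1},
    {"x":0.135,"y":0.034,"z":0.0245,"grip":1},
    {"x":0.165,"y":0.034,"z":0.0245,"grip":1},
    {"x":0.185,"y":0.034,"z":0.0245,"grip":1},
    {"x":0.194,"y":0.034,"z":0.0245,"grip":1},
    {"x":0.194,"y":0.034,"z":0.0245,"grip":1},
    {"x":0.194,"y":0.034,"z":0.0245,"grip":1},
  ],
)

```text
invalid input
```

```bash
python3 - <<'E'
from h import *
togo([654,30,105]);save('scene','scene1');save('top','top1')
a=cv2.imread('pics/scene1.png')[100:300,250:500];cv2.imwrite('pics/c3.png',cv2.resize(a,None,fx=3,fy=3))
E
```

```text
t 2.1 tcp [629.8  72.4 299.8] F [0.69 0.47 0.17] w 0.004 j [-0.    0.04  1.48 -0.    1.62 -0.01]
axes [[-0.001, -0.006, 1.0], [-0.0, 1.0, 0.006], [-1.0, -0.0, -0.001]]
tool shift m [ 0.1948 -0.0426  0.0241]
```

View pics/c3.png

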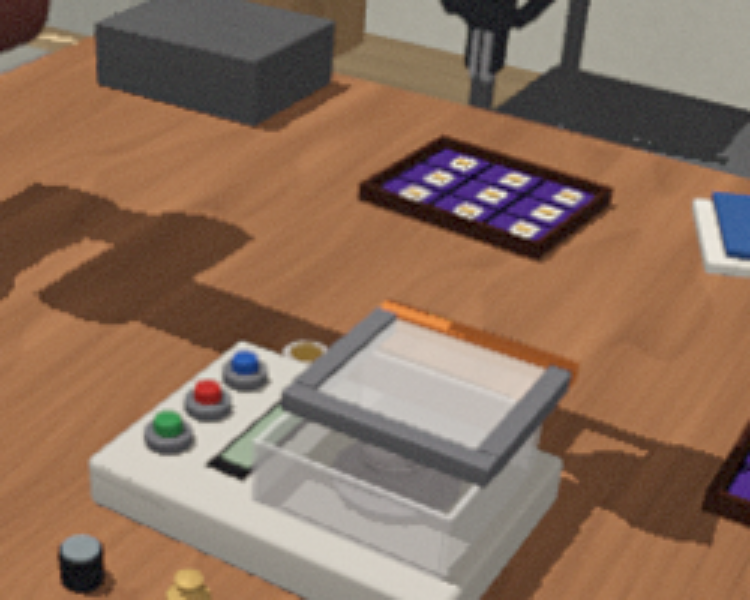

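View pics/top1.png

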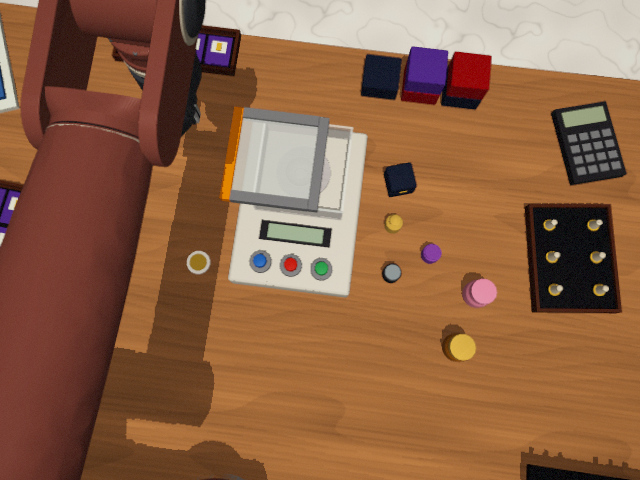

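The pictures show the cover and balance untouched. The move was refused because its rows had no "turn", so I'm resending it with that added.

Emit:
play_rows(
  deltas=[
    {"x":0,"y":0.02,"z":0.012,"turn":0,"grip":1},
    {"x":0,"y":0.034,"z":0.0245,"turn":0,"grip":1},
    {"x":0.03,"y":0.034,"z":0.0245,"turn":0,"grip":1},
    {"x":0.065,"y":0.034,"z":0.0245,"turn":0,"grip":1},
    {"x":0.1,"y":0.034,"z":0.0245,"turn":0,"grip":1},
    {"x":0.135,"y":0.034,"z":0.0245,"turn":0,"grip":1},
    {"x":0.165,"y":0.034,"z":0.0245,"turn":0,"grip":1},
    {"x":0.185,"y":0.034,"z":0.0245,"turn":0,"grip":1},
    {"x":0.194,"y":0.034,"z":0.0245,"turn":0,"grip":1},
    {"x":0.194,"y":0.034,"z":0.0245,"turn":0,"grip":1},
    {"x":0.194,"y":0.034,"z":0.0245,"turn":0,"grip":1},
  ],
)

```text
clock: 3.12
eef_pos: [653.8, 104.2, 106.9]
tcp_rot: [-0.002, 0.707, 0.002, 0.707]
force: [-0.5, 0.3, 0.8]
width: 0.003
```

```bash
python3 - <<'E'
from h import *
togo([654,30,105]);save('scene','scene2')
a=cv2.imread('pics/scene2.png')[100:300,250:500];cv2.imwrite('pics/c4.png',cv2.resize(a,None,fx=3,fy=3))
E
```

```text
t 3.1167 tcp [653.8 104.2 106.9] F [-0.46  0.33  0.75] w 0.003 j [ 0.05  0.22  1.61 -0.    1.31  0.04]
axes [[0.0, -0.006, 1.0], [-0.0, 1.0, 0.006], [-1.0, -0.0, 0.0]]
tool shift m [ 0.0019 -0.0742 -0.0002]
```

View pics/c4.png

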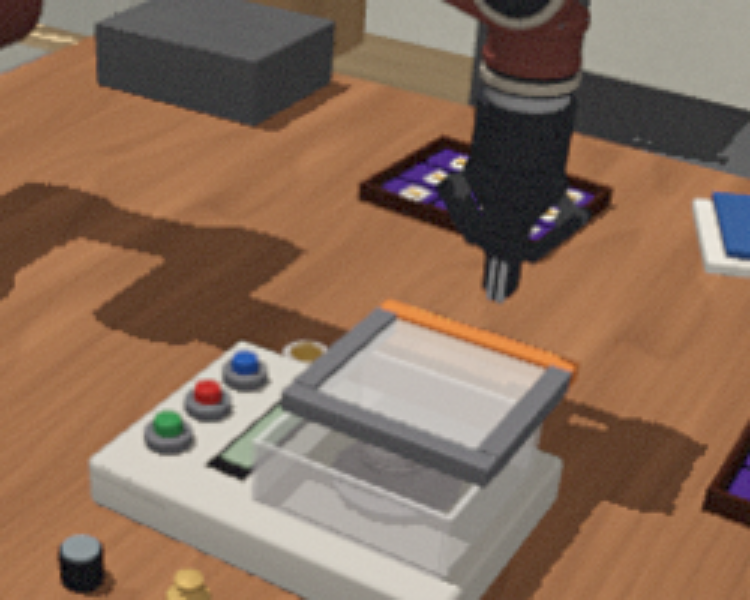

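The fingertips (crop (500,290)) are outside the orange edge and level with it. Next I lower 2 mm and push along -y.

Emit:
play_rows(
  deltas=[
    {"x":0.002,"y":-0.008,"z":0,"turn":0,"grip":1},
    {"x":0.002,"y":-0.016,"z":0,"turn":0,"grip":1},
    {"x":0.002,"y":-0.021,"z":0,"turn":0,"grip":1},
    {"x":0.002,"y":-0.025,"z":0,"turn":0,"grip":1},
    {"x":0.002,"y":-0.029,"z":0,"turn":0,"grip":1},
    {"x":0.002,"y":-0.033,"z":0,"turn":0,"grip":1},
    {"x":0.002,"y":-0.037,"z":0,"turn":0,"grip":1},
    {"x":0.002,"y":-0.041,"z":0,"turn":0,"grip":1},
    {"x":0.002,"y":-0.045,"z":0,"turn":0,"grip":1},
    {"x":0.002,"y":-0.049,"z":0,"turn":0,"grip":1},
  ],
)

```text
clock: 4.0
eef_pos: [653.9, 55.2, 104.3]
tcp_rot: [-0.002, 0.707, 0.002, 0.707]
force: [-0.5, 0.7, -0.2]
width: -0.002
```

```bash
python3 - <<'E'
from h import *
togo([654,29,105]);save('scene','scene3')
a=cv2.imread('pics/scene3.png')[100:300,250:500];cv2.imwrite('pics/c5.png',cv2.resize(a,None,fx=3,fy=3))
E
```

```text
t 4.0 tcp [653.9  55.2 104.3] F [-0.45  0.73 -0.19] w -0.002 j [-0.03  0.21  1.63  0.    1.31 -0.04]
axes [[-0.0, -0.006, 1.0], [0.0, 1.0, 0.006], [-1.0, 0.0, -0.0]]
tool shift m [-0.0007 -0.0262 -0.    ]
```

View pics/c5.png

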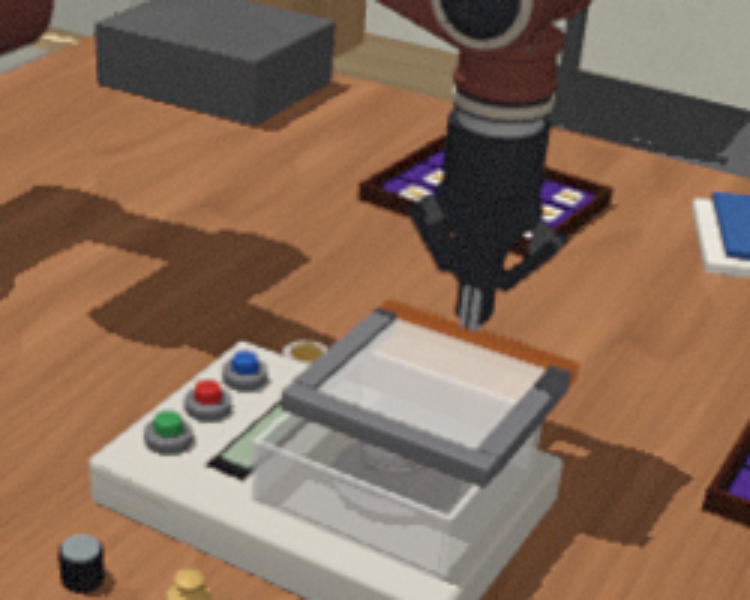

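```bash
python3 - <<'E'
from h import *
def proj(z,P):
    c=(z['T']@np.append(P,1))[:3];s=c[:2]/c[2];s=s*(1+float(z['k1'])*(s@s));return s*[z['mtx'][0,0],z['mtx'][1,1]]+z['mtx'][:2,2],c[2]
z=np.load('pics/scene3.npz');print(np.linalg.inv(z['T'])[:3,3])
for P in [(653.9,55.2,104.3),(653.9,55.2,118),(653,66,118),(653,66,100),(738.7,67,118),(569.6,64.4,118),(741,-101.6,118),(570.5,-103,118)]:
    q,d=proj(z,P);print(P,q.round(1),((q-[250,100])*3).round(),d.round(),z['d'][int(q[1]),int(q[0])])
for u,v in [(406,203),(407,205),(408,200),(407,195),(408,207)]: print(u,v,at_depth(z,u,v).round(1))
a=cv2.imread('pics/scene3.png')[180:240,370:450];cv2.imwrite('pics/c6.png',cv2.resize(a,None,fx=9,fy=9,interpolation=cv2.INTER_NEAREST))
E
```

```text
[1002.31590554 -812.92902193  668.69995063]
(653.9, 55.2, 104.3) [405.2 215.3] [466. 346.] 1071.0 1054.0774
(653.9, 55.2, 118) [405.9 210.5] [468. 331.] 1063.0 1062.4951
(653, 66, 118) [407.5 208.5] [473. 325.] 1071.0 1047.673
(653, 66, 100) [406.6 214.8] [470. 344.] 1081.0 1058.8499
(738.7, 67, 118) [440.8 219.4] [572. 358.] 1032.0 1027.5376
(569.6, 64.4, 118) [377.  198.7] [381. 296.] 1108.0 1349.1881
(741, -101.6, 118) [410.8 255.1] [482. 465.] 917.0 914.0888
(570.5, -103, 118) [341.2 229. ] [274. 387.] 995.0 1129.8994
406 203 [655.8  44.9 144.2]
407 205 [659.2  44.2 140.3]
408 200 [659.2  46.3 152.9]
407 195 [654.1  48.9 163.3]
408 207 [661.6  46.3 134.6]
```

View pics/c6.png

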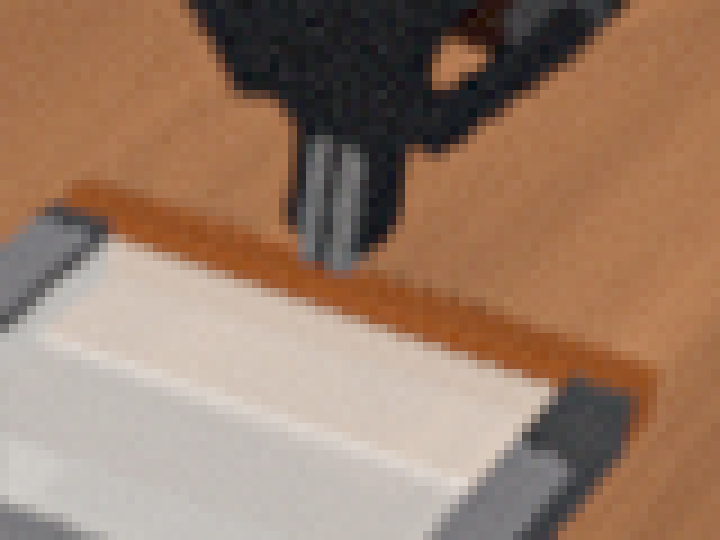

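```bash
python3 - <<'E'
from h import *
z=np.load('pics/scene3.npz')
for v in range(196,214,1):
  print(v,[(u,at_depth(z,u,v).round().astype(int).tolist()) for u in (405,407,409,411)])
print(get_obs()['width'])
save('top','top3');a=cv2.imread('pics/top3.png')[80:230,130:350];cv2.imwrite('pics/c7.png',cv2.resize(a,None,fx=3.6,fy=3.6))
save('wrist','w3')
E
```

```text
196 [(405, [651, 46, 161]), (407, [656, 46, 163]), (409, [662, 42, 167]), (411, [667, 42, 168])]
197 [(405, [651, 45, 159]), (407, [658, 42, 163]), (409, [663, 42, 164]), (411, [667, 44, 164])]
198 [(405, [651, 46, 155]), (407, [655, 50, 155]), (409, [663, 41, 162]), (411, [665, 49, 159])]
199 [(405, [652, 46, 153]), (407, [658, 43, 156]), (409, [662, 46, 157]), (411, [667, 44, 159])]
200 [(405, [653, 44, 152]), (407, [658, 44, 154]), (409, [662, 45, 155]), (411, [666, 48, 154])]
201 [(405, [653, 43, 150]), (407, [658, 44, 151]), (409, [663, 45, 152]), (411, [666, 48, 152])]
202 [(405, [653, 44, 147]), (407, [658, 44, 148]), (409, [662, 47, 148]), (411, [666, 49, 148])]
203 [(405, [655, 41, 145]), (407, [659, 44, 146]), (409, [662, 48, 145]), (411, [668, 46, 148])]
204 [(405, [652, 48, 139]), (407, [659, 43, 144]), (409, [662, 50, 141]), (411, [668, 47, 145])]
205 [(405, [654, 44, 139]), (407, [659, 44, 140]), (409, [663, 48, 140]), (411, [668, 47, 142])]
206 [(405, [654, 46, 135]), (407, [660, 44, 138]), (409, [662, 51, 135]), (411, [668, 47, 140])]
207 [(405, [654, 45, 133]), (407, [661, 42, 137]), (409, [663, 49, 134]), (411, [667, 50, 135])]
208 [(405, [655, 45, 130]), (407, [659, 47, 131]), (409, [663, 51, 130]), (411, [588, 257, 4])]
209 [(405, [650, 59, 119]), (407, [660, 46, 129]), (409, [658, 64, 119]), (411, [589, 255, 2])]
210 [(405, [652, 54, 119]), (407, [657, 54, 121]), (409, [660, 60, 119]), (411, [663, 64, 118])]
211 [(405, [654, 50, 119]), (407, [659, 50, 121]), (409, [662, 54, 120]), (411, [665, 59, 119])]
212 [(405, [657, 44, 120]), (407, [660, 48, 120]), (409, [664, 50, 120]), (411, [668, 53, 120])]
213 [(405, [656, 47, 116]), (407, [661, 47, 117]), (409, [665, 49, 118]), (411, [669, 52, 118])]
-0.003040257765243912
```

View pics/c7.png

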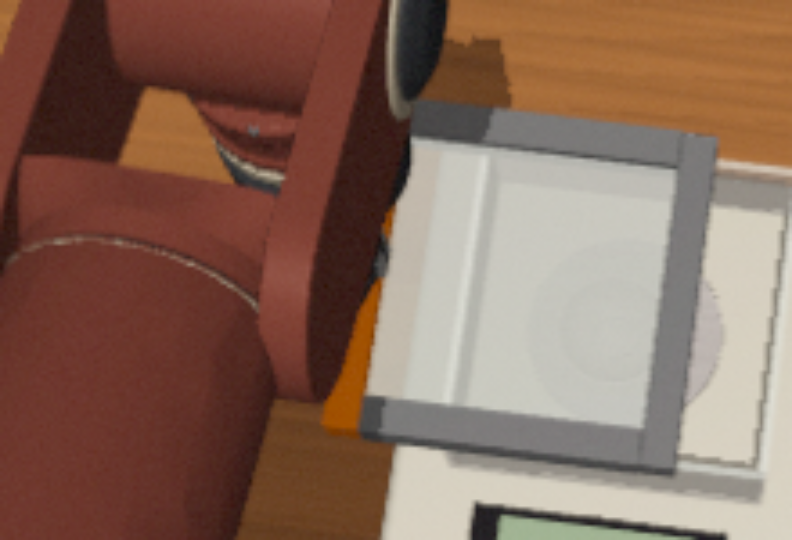

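View pics/w3.png

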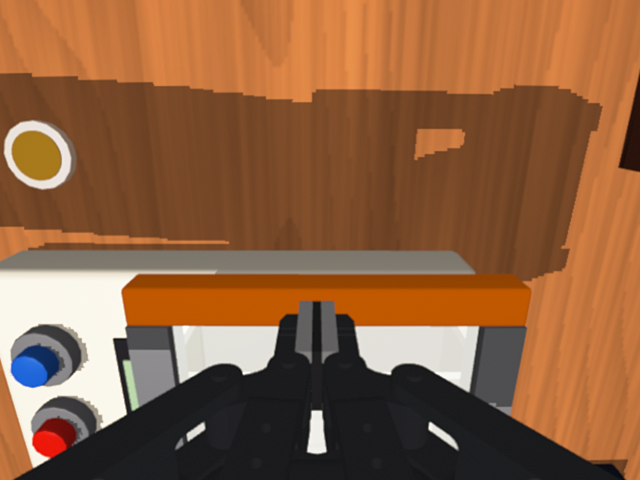

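```bash
python3 - <<'E'
from h import *
z=np.load('pics/scene2.npz')
for v in range(190,204): print(v,[(u,at_depth(z,u,v).round().astype(int).tolist()) for u in (413,415,417,419)])
z=np.load('pics/w3.npz')
print('wrist cam',np.linalg.inv(z['T'])[:3,3])
for v in range(280,420,8): print(v,[(u,at_depth(z,u,v).round().astype(int).tolist(),z['d'][v,u].round()) for u in (306,317,328)])
a=cv2.imread('pics/scene2.png')[170:230,380:460];cv2.imwrite('pics/c8.png',cv2.resize(a,None,fx=9,fy=9,interpolation=cv2.INTER_NEAREST))
E
```

```text
190 [(413, [650, 92, 156]), (415, [654, 95, 157]), (417, [660, 94, 159]), (419, [664, 97, 158])]
191 [(413, [650, 94, 153]), (415, [655, 94, 154]), (417, [661, 91, 157]), (419, [665, 95, 157])]
192 [(413, [651, 92, 151]), (415, [658, 88, 155]), (417, [661, 93, 154]), (419, [664, 97, 153])]
193 [(413, [651, 93, 148]), (415, [657, 91, 151]), (417, [661, 93, 151]), (419, [666, 94, 152])]
194 [(413, [653, 89, 147]), (415, [656, 94, 146]), (417, [661, 93, 148]), (419, [664, 99, 147])]
195 [(413, [652, 92, 143]), (415, [657, 92, 145]), (417, [663, 91, 147]), (419, [666, 97, 145])]
196 [(413, [653, 91, 141]), (415, [658, 90, 144]), (417, [662, 94, 143]), (419, [665, 99, 142])]
197 [(413, [652, 93, 137]), (415, [657, 95, 138]), (417, [663, 92, 141]), (419, [666, 98, 139])]
198 [(413, [652, 94, 134]), (415, [657, 95, 135]), (417, [662, 95, 137]), (419, [666, 100, 136])]
199 [(413, [653, 93, 132]), (415, [659, 92, 134]), (417, [663, 93, 135]), (419, [667, 98, 134])]
200 [(413, [654, 92, 130]), (415, [661, 87, 135]), (417, [663, 96, 131]), (419, [585, 322, 0])]
201 [(413, [572, 305, 0]), (415, 
[... 1960 characters left out ...]
)), (328, [656, 67, 177], np.float32(108.0))]
384 [(306, [650, 66, 179], np.float32(107.0)), (317, [653, 54, 163], np.float32(125.0)), (328, [656, 67, 180], np.float32(106.0))]
392 [(306, [650, 64, 180], np.float32(106.0)), (317, [653, 50, 163], np.float32(127.0)), (328, [656, 66, 182], np.float32(104.0))]
400 [(306, [650, 56, 173], np.float32(115.0)), (317, [653, 48, 164], np.float32(127.0)), (328, [656, 63, 182], np.float32(104.0))]
408 [(306, [650, 54, 174], np.float32(115.0)), (317, [653, 45, 163], np.float32(128.0)), (328, [656, 54, 174], np.float32(115.0))]
416 [(306, [650, 51, 174], np.float32(116.0)), (317, [654, -4, 112], np.float32(192.0)), (328, [656, 51, 174], np.float32(116.0))]
```

View pics/c8.png

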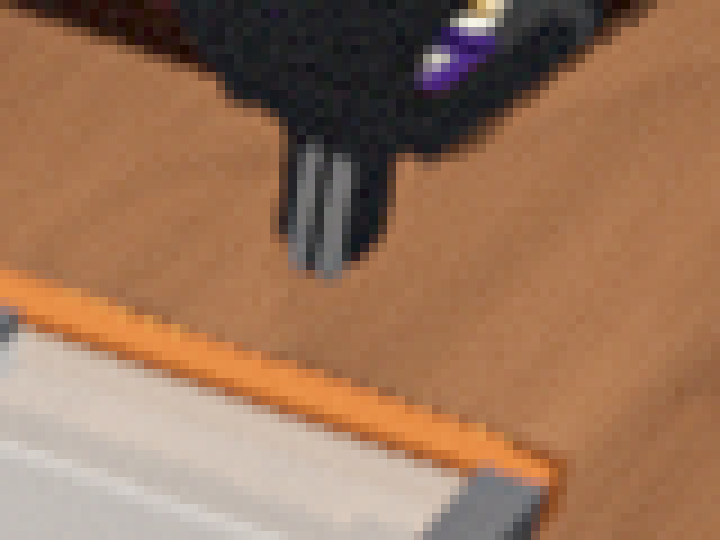

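The wrist picture puts the fingertip at (317,302), above the orange edge. Depth from both cameras puts the real tips at z≈128, though the state reports TCP z=104, so the fingers end about 23 mm short of the reported TCP. Nothing was touched. I'll back off along +y and come down lower.

Emit:
play_rows(
  deltas=[
    {"x":0,"y":0.016,"z":0,"turn":0,"grip":1},
    {"x":0,"y":0.034,"z":0,"turn":0,"grip":1},
    {"x":0,"y":0.046,"z":0,"turn":0,"grip":1},
    {"x":0,"y":0.046,"z":0,"turn":0,"grip":1},
    {"x":0.008,"y":0.046,"z":0,"turn":0,"grip":1},
    {"x":0.016,"y":0.046,"z":0,"turn":0,"grip":1},
    {"x":0.023,"y":0.046,"z":0,"turn":0,"grip":1},
    {"x":0.023,"y":0.046,"z":0,"turn":0,"grip":1},
    {"x":0.023,"y":0.046,"z":0,"turn":0,"grip":1},
  ],
)

```text
clock: 4.9
eef_pos: [652.8, 100.9, 79.8]
tcp_rot: [-0.002, 0.708, 0.002, 0.706]
force: [0.2, -0.4, 0.0]
width: -0.0
```

```bash
python3 - <<'E'
from h import *
togo([654,29,82]);save('scene','scene4');save('wrist','w4')
z=np.load('pics/scene4.npz')
for v in range(200,214): print(v,[(u,at_depth(z,u,v).round().astype(int).tolist()) for u in (411,413,415,417)])
z=np.load('pics/w4.npz')
for v in range(290,312,3): print(v,[(u,at_depth(z,u,v).round().astype(int).tolist()) for u in (306,328)])
E
```

```text
t 4.9 tcp [652.8 100.9  79.8] F [ 0.24 -0.38  0.03] w -0.0 j [ 0.04  0.24  1.63 -0.    1.27  0.04]
axes [[-0.003, -0.005, 1.0], [-0.0, 1.0, 0.005], [-1.0, -0.0, -0.003]]
tool shift m [-0.0022 -0.0719  0.0009]
200 [(411, [650, 89, 130]), (413, [655, 90, 131]), (415, [662, 85, 135]), (417, [663, 94, 132])]
201 [(411, [651, 88, 128]), (413, [655, 89, 129]), (415, [661, 87, 132]), (417, [664, 93, 130])]
202 [(411, [650, 92, 123]), (413, [656, 88, 127]), (415, [660, 90, 127]), (417, [664, 93, 127])]
203 [(411, [650, 92, 120]), (413, [655, 91, 122]), (415, [659, 94, 122]), (417, [664, 95, 123])]
204 [(411, [650, 92, 117]), (413, [655, 92, 119]), (415, [661, 90, 122]), (417, [665, 94, 121])]
205 [(411, [651, 91, 115]), (413, [657, 89, 118]), (415, [661, 92, 118]), (417, [665, 94, 119])]
206 [(411, [652, 90, 113]), (413, [657, 89, 115]), (415, [661, 92, 115]), (417, [667, 92, 117])]
207 [(411, [652, 90, 110]), (413, [657, 90, 112]), (415, [660, 96, 110]), (417, [665, 97, 112])]
208 [(411, [652, 91, 107]), (413, [656, 94, 107]), (415, [662, 92, 110]), (417, [667, 93, 111])]
209 [(411, [652, 9
[... 162 characters left out ...]
262, 1])]
211 [(411, [666, 57, 120]), (413, [670, 60, 120]), (415, [674, 63, 120]), (417, [608, 255, 2])]
212 [(411, [668, 53, 120]), (413, [672, 57, 119]), (415, [676, 60, 119]), (417, [680, 63, 119])]
213 [(411, [670, 50, 119]), (413, [674, 50, 121]), (415, [677, 57, 118]), (417, [683, 55, 121])]
290 [(306, [646, 66, 0]), (328, [660, 66, 0])]
293 [(306, [646, 65, 2]), (328, [660, 64, 1])]
296 [(306, [646, 61, -1]), (328, [660, 62, 0])]
299 [(306, [646, 60, 1]), (328, [660, 60, 0])]
302 [(306, [648, 112, 107]), (328, [657, 111, 106])]
305 [(306, [648, 111, 109]), (328, [657, 111, 109])]
308 [(306, [649, 111, 111]), (328, [657, 112, 112])]
311 [(306, [649, 112, 114]), (328, [657, 112, 114])]
```

View pics/w4.png

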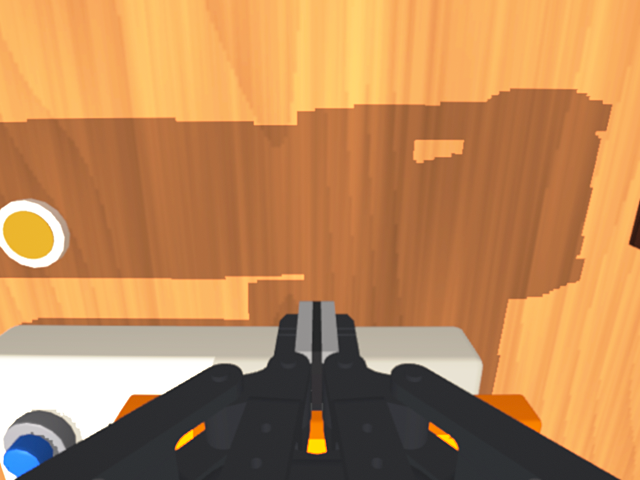

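Tips are now at z≈105 (wrist picture (317,302)), outside the edge. Pushing.

Emit:
play_rows(
  deltas=[
    {"x":0,"y":-0.01,"z":0,"turn":0,"grip":1},
    {"x":0,"y":-0.018,"z":0,"turn":0,"grip":1},
    {"x":0,"y":-0.022,"z":0,"turn":0,"grip":1},
    {"x":0,"y":-0.026,"z":0,"turn":0,"grip":1},
    {"x":0,"y":-0.03,"z":0,"turn":0,"grip":1},
    {"x":0,"y":-0.034,"z":0,"turn":0,"grip":1},
    {"x":0,"y":-0.038,"z":0,"turn":0,"grip":1},
    {"x":0,"y":-0.042,"z":0,"turn":0,"grip":1},
    {"x":0,"y":-0.046,"z":0,"turn":0,"grip":1},
  ],
)

```text
clock: 5.75
eef_pos: [654.1, 55.3, 81.6]
tcp_rot: [-0.002, 0.707, 0.002, 0.707]
force: [0.4, 2.5, 1.2]
width: 0.001
```

```bash
python3 - <<'E'
from h import *
togo([653,29,80]);save('scene','scene5')
a=cv2.imread('pics/scene5.png')[100:300,250:500];cv2.imwrite('pics/c9.png',cv2.resize(a,None,fx=3,fy=3))
E
```

```text
t 5.75 tcp [654.1  55.3  81.6] F [0.4  2.49 1.18] w 0.001 j [-0.03  0.23  1.64  0.    1.27 -0.04]
axes [[0.0, -0.006, 1.0], [0.0, 1.0, 0.006], [-1.0, 0.0, 0.0]]
tool shift m [ 0.0016 -0.0263 -0.0012]
```

View pics/c9.png

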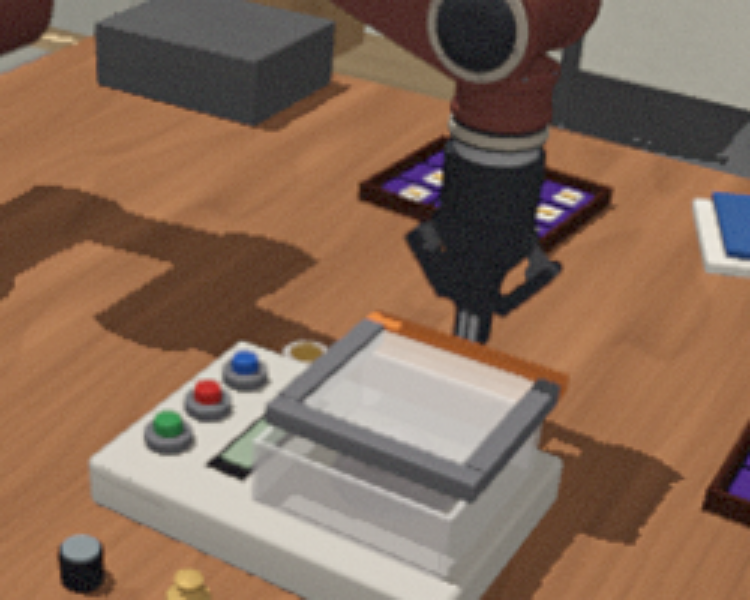

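The cover is moving: the orange edge has shifted by about (-10,+15) crop pixels, with the fingertips behind it at (470,330), and the force is 2.5 N. Continuing.

Emit:
play_rows(
  deltas=[
    {"x":0,"y":-0.004,"z":0,"turn":0,"grip":1},
    {"x":0,"y":-0.008,"z":0,"turn":0,"grip":1},
    {"x":0,"y":-0.012,"z":0,"turn":0,"grip":1},
    {"x":0,"y":-0.015,"z":0,"turn":0,"grip":1},
    {"x":0,"y":-0.018,"z":0,"turn":0,"grip":1},
    {"x":0,"y":-0.02,"z":0,"turn":0,"grip":1},
    {"x":0,"y":-0.022,"z":0,"turn":0,"grip":1},
  ],
)

```text
clock: 6.38
eef_pos: [654.1, 33.3, 81.4]
tcp_rot: [-0.002, 0.707, 0.002, 0.707]
force: [0.1, 0.9, 1.0]
width: 0.002
```

Emit:
play_rows(
  deltas=[
    {"x":0,"y":-0.001,"z":0,"turn":0,"grip":1},
    {"x":0,"y":-0.002,"z":0,"turn":0,"grip":1},
  ],
)

```text
clock: 6.55
eef_pos: [654.0, 31.4, 81.4]
tcp_rot: [-0.002, 0.707, 0.002, 0.707]
force: [0.3, 2.0, 1.0]
width: -0.0
```

Emit:
play_rows(
  deltas=[
    {"x":0,"y":-0.001,"z":0,"turn":0,"grip":1},
    {"x":0,"y":-0.002,"z":0,"turn":0,"grip":1},
  ],
)

```text
clock: 6.72
eef_pos: [654.1, 29.5, 81.4]
tcp_rot: [-0.002, 0.707, 0.002, 0.707]
force: [0.5, 1.0, 0.8]
width: 0.0
```

Emit:
play_rows(
  deltas=[
    {"x":0,"y":-0.001,"z":0,"turn":0,"grip":1},
    {"x":0,"y":-0.002,"z":0,"turn":0,"grip":1},
  ],
)

```text
clock: 6.88
eef_pos: [654.1, 28.4, 81.4]
tcp_rot: [-0.001, 0.707, 0.003, 0.707]
force: [0.4, 6.3, 1.7]
width: -0.003
```

```bash
python3 - <<'E'
from h import *
togo([653,29,80]);save('scene','scene6')
a=cv2.imread('pics/scene6.png')[100:300,250:500];cv2.imwrite('pics/c10.png',cv2.resize(a,None,fx=3,fy=3))
E
```

```text
t 6.8833 tcp [654.1  28.4  81.4] F [0.39 6.28 1.66] w -0.003 j [-0.07  0.23  1.64  0.    1.27 -0.08]
axes [[-0.0, -0.006, 1.0], [0.002, 1.0, 0.006], [-1.0, 0.002, 0.0]]
tool shift m [ 0.0014  0.0006 -0.0011]
```

View pics/c10.png

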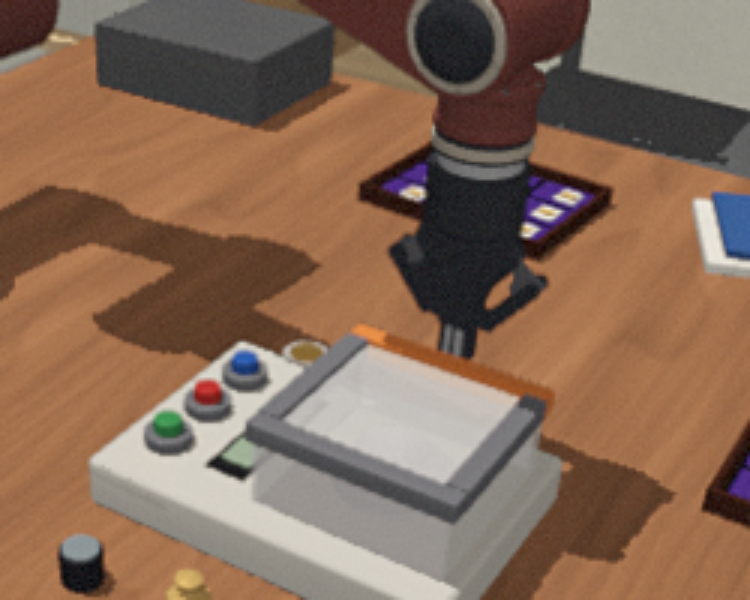

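The cover now looks centred on the shield. The force jumped to 6.3 N right where I expected the stop, so I'll nudge 1 mm more to confirm and then back away.

Emit:
play_rows(
  deltas=[
    {"x":0,"y":-0.001,"z":0,"turn":0,"grip":1},
    {"x":0,"y":-0.001,"z":0,"turn":0,"grip":1},
  ],
)

```text
clock: 7.1
eef_pos: [654.1, 28.4, 81.4]
tcp_rot: [-0.001, 0.707, 0.003, 0.707]
force: [-0.3, 7.5, 1.3]
width: 0.001
```

Emit:
play_rows(
  deltas=[
    {"x":0,"y":0.005,"z":0,"turn":0,"grip":1},
    {"x":0,"y":0.02,"z":0,"turn":0,"grip":1},
    {"x":0,"y":0.04,"z":0,"turn":0,"grip":1},
    {"x":-0.03,"y":0.045,"z":0,"turn":0,"grip":1},
    {"x":-0.065,"y":0.045,"z":0,"turn":0,"grip":1},
    {"x":-0.09,"y":0.045,"z":0,"turn":0,"grip":1},
    {"x":-0.09,"y":0.045,"z":0,"turn":0,"grip":1},
    {"x":-0.09,"y":0.045,"z":0,"turn":0,"grip":1},
  ],
)

```text
clock: 7.77
eef_pos: [655.1, 72.0, 174.0]
tcp_rot: [-0.002, 0.706, 0.002, 0.709]
force: [-0.1, 0.9, -1.1]
width: -0.0
```

```bash
python3 - <<'E'
from h import *
togo([481.2,-12.9,170]);save('top','top7')
a=cv2.imread('pics/top7.png')[95:305,180:380];cv2.imwrite('pics/c11.png',cv2.resize(a,None,fx=2.85,fy=2.85,interpolation=cv2.INTER_CUBIC))
E
```

```text
t 7.7667 tcp [655.1  72.  174. ] F [-0.09  0.93 -1.12] w -0.0 j [-0.    0.15  1.57 -0.    1.42 -0.01]
axes [[0.004, -0.006, 1.0], [-0.001, 1.0, 0.006], [-1.0, -0.001, 0.004]]
tool shift m [ 0.0033 -0.0838 -0.1745]
```

View pics/c11.png

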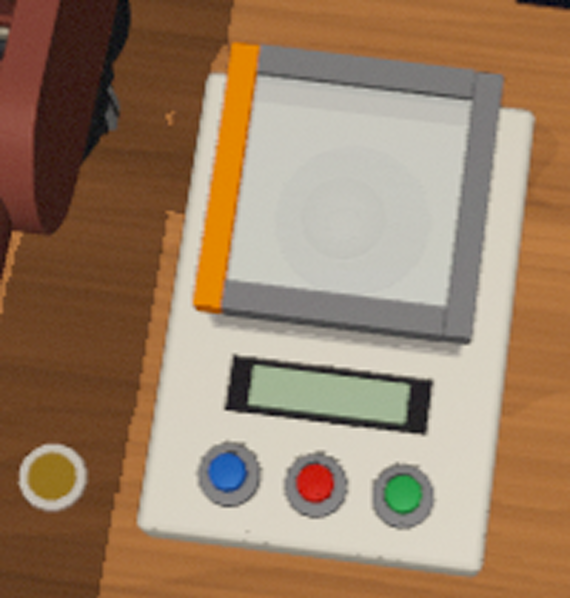

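The top crop shows the cover shut and centred: the orange edge runs (232,45) to (196,308), the housing margins are even, and the dish and other items haven't moved. Now to above the blue key.

Emit:
play_rows(
  deltas=[
    {"x":0,"y":-0.01,"z":-0.025,"turn":0,"grip":1},
    {"x":0,"y":-0.026,"z":-0.055,"turn":0,"grip":1},
    {"x":0,"y":-0.042,"z":-0.085,"turn":0,"grip":1},
    {"x":0,"y":-0.058,"z":-0.115,"turn":0,"grip":1},
    {"x":0,"y":-0.074,"z":-0.145,"turn":0,"grip":1},
    {"x":0,"y":-0.084,"z":-0.174,"turn":0,"grip":1},
    {"x":0.025,"y":-0.084,"z":-0.174,"turn":0,"grip":1},
    {"x":0.055,"y":-0.084,"z":-0.174,"turn":0,"grip":1},
    {"x":0.08,"y":-0.084,"z":-0.174,"turn":0,"grip":1},
    {"x":0.1,"y":-0.084,"z":-0.174,"turn":0,"grip":1},
    {"x":0.1,"y":-0.084,"z":-0.174,"turn":0,"grip":1},
    {"x":0.1,"y":-0.084,"z":-0.174,"turn":0,"grip":1},
  ],
)

```text
clock: 8.82
eef_pos: [478.0, -13.1, 68.8]
tcp_rot: [-0.002, 0.709, 0.002, 0.705]
force: [0.1, 0.1, 0.1]
width: 0.001
```

```bash
python3 - <<'E'
from h import *
togo([481.2,-12.9,45]);save('scene','scene8');save('wrist','w8')
a=cv2.imread('pics/scene8.png')[150:270,270:420];cv2.imwrite('pics/c12.png',cv2.resize(a,None,fx=5,fy=5))
z=np.load('pics/w8.npz')
for v in range(296,330,4): print(v,[(u,at_depth(z,u,v).round().astype(int).tolist()) for u in (306,328)])
E
```

```text
t 8.8167 tcp [478.  -13.1  68.8] F [0.09 0.13 0.12] w 0.001 j [-0.18 -0.17  2.07 -0.    1.24 -0.19]
axes [[-0.006, -0.006, 1.0], [0.001, 1.0, 0.006], [-1.0, 0.001, -0.006]]
tool shift m [0.0238 0.0001 0.0034]
296 [(306, [474, -14, 68]), (328, [484, -13, 71])]
300 [(306, [474, -16, 68]), (328, [484, -16, 70])]
304 [(306, [475, -3, 98]), (328, [483, -3, 98])]
308 [(306, [475, -3, 102]), (328, [483, -3, 102])]
312 [(306, [475, -4, 103]), (328, [483, -3, 105])]
316 [(306, [475, -3, 108]), (328, [483, -3, 107])]
320 [(306, [475, -3, 111]), (328, [483, -3, 110])]
324 [(306, [475, -3, 113]), (328, [483, -3, 113])]
328 [(306, [475, -3, 116]), (328, [483, -3, 115])]
```

View pics/c12.png

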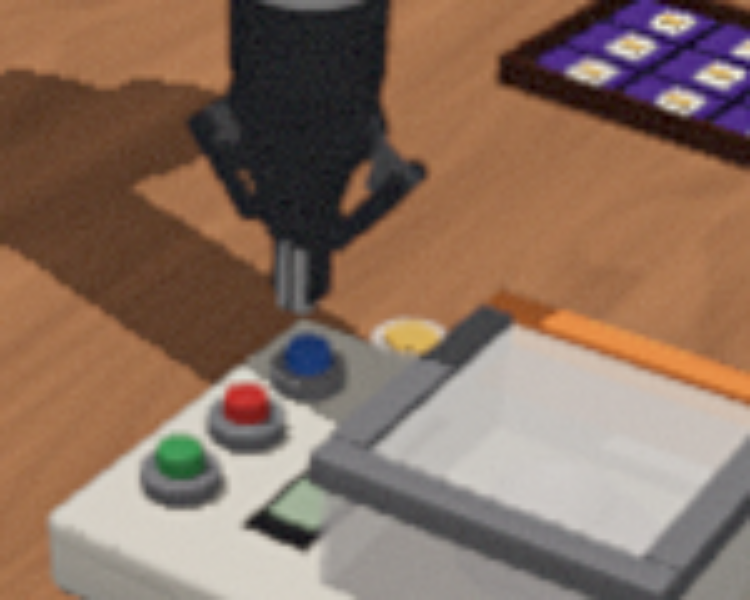

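View pics/w8.png

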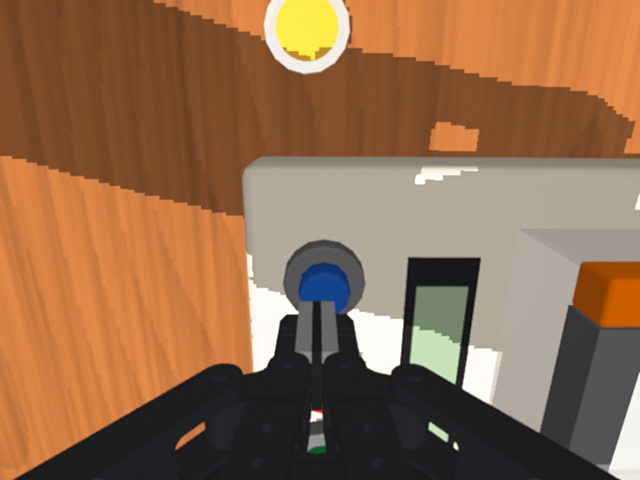

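Emit:
play_rows(
  deltas=[
    {"x":0,"y":0,"z":0.003,"turn":0,"grip":1},
    {"x":0.006,"y":0,"z":0.003,"turn":0,"grip":1},
    {"x":0.012,"y":0,"z":0.003,"turn":0,"grip":1},
    {"x":0.016,"y":0,"z":0.003,"turn":0,"grip":1},
    {"x":0.019,"y":0,"z":0.003,"turn":0,"grip":1},
    {"x":0.019,"y":0,"z":0.003,"turn":0,"grip":1},
  ],
)

```text
clock: 9.42
eef_pos: [482.5, -13.3, 51.3]
tcp_rot: [-0.002, 0.708, 0.002, 0.706]
force: [-0.5, -0.6, -0.4]
width: 0.001
```

```bash
python3 - <<'E'
from h import *
togo([481.2,-12.9,45]);save('scene','scene9');save('wrist','w9')
a=cv2.imread('pics/scene9.png')[190:250,300:380];cv2.imwrite('pics/c13.png',cv2.resize(a,None,fx=9,fy=9))
z=np.load('pics/w8.npz');print(at_z(z,324,288,69))
cv2.imwrite('pics/c14.png',cv2.resize(cv2.imread('pics/w9.png')[200:400,200:440],None,fx=3,fy=3))
E
```

```text
t 9.4167 tcp [482.5 -13.3  51.3] F [-0.48 -0.59 -0.44] w 0.001 j [-0.18 -0.13  2.07 -0.    1.2  -0.19]
axes [[-0.002, -0.006, 1.0], [0.0, 1.0, 0.006], [-1.0, 0.0, -0.002]]
tool shift m [ 0.0063  0.0004 -0.0013]
[482.07140171  -9.9617087   69.        ]
```

View pics/c13.png

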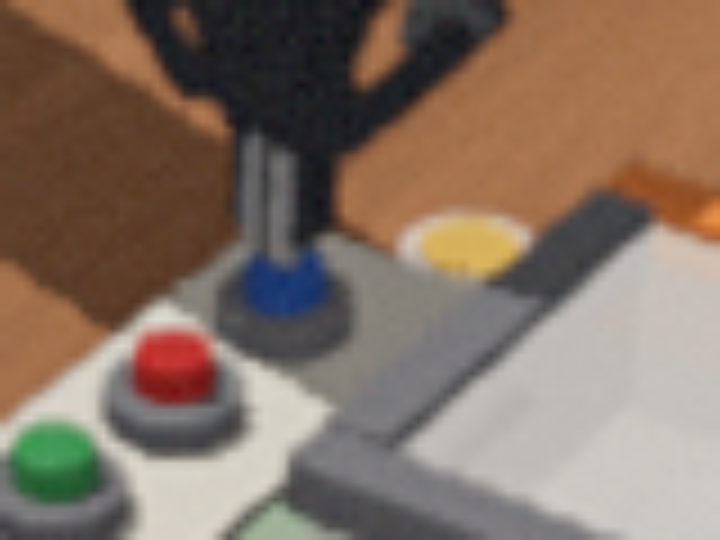

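View pics/c14.png

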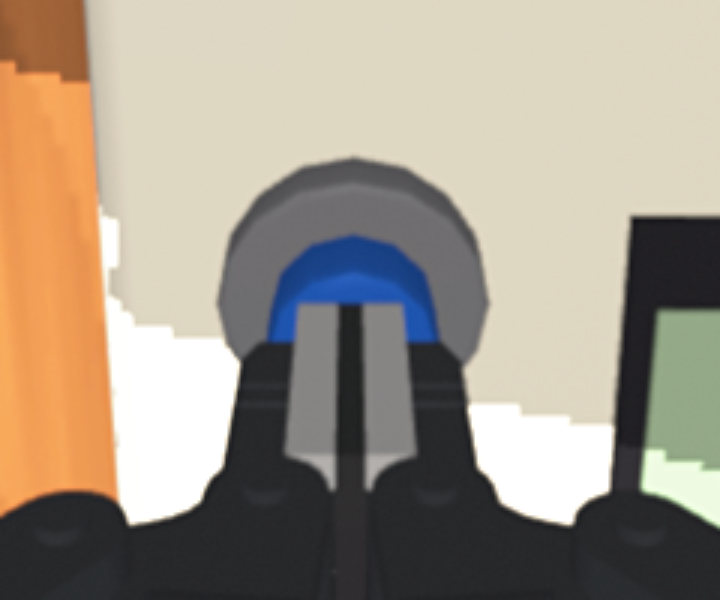

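The fingers are centred over the blue key in both crops, just above its top. Now I press in small steps, watching the force.

Emit:
play_rows(
  deltas=[
    {"x":0.002,"y":0.001,"z":0,"turn":0,"grip":1},
    {"x":0.004,"y":0.001,"z":0,"turn":0,"grip":1},
    {"x":0.004,"y":0.001,"z":0,"turn":0,"grip":1},
  ],
)

```text
clock: 9.77
eef_pos: [483.4, -12.4, 48.3]
tcp_rot: [-0.002, 0.707, 0.002, 0.707]
force: [0.5, 0.1, -0.0]
width: 0.001
```

Emit:
play_rows(
  deltas=[
    {"x":0.001,"y":0,"z":0,"turn":0,"grip":1},
    {"x":0.002,"y":0,"z":0,"turn":0,"grip":1},
    {"x":0.002,"y":0,"z":0,"turn":0,"grip":1},
  ],
)

```text
clock: 10.02
eef_pos: [483.5, -12.5, 46.7]
tcp_rot: [-0.002, 0.707, 0.002, 0.707]
force: [-0.9, -0.2, 2.8]
width: 0.0
```

Emit:
play_rows(
  deltas=[
    {"x":0.001,"y":0,"z":0,"turn":0,"grip":1},
    {"x":0.002,"y":0,"z":0,"turn":0,"grip":1},
    {"x":0.002,"y":0,"z":0,"turn":0,"grip":1},
  ],
)

```text
clock: 10.27
eef_pos: [483.5, -12.5, 44.6]
tcp_rot: [-0.002, 0.707, 0.002, 0.707]
force: [-0.2, 0.7, 4.8]
width: 0.003
```

Emit:
play_rows(
  deltas=[
    {"x":0.001,"y":0,"z":0,"turn":0,"grip":1},
    {"x":0.002,"y":0,"z":0,"turn":0,"grip":1},
    {"x":0.003,"y":0,"z":0,"turn":0,"grip":1},
    {"x":0.003,"y":0,"z":0,"turn":0,"grip":1},
  ],
)

```text
clock: 10.6
eef_pos: [483.5, -12.5, 41.8]
tcp_rot: [-0.002, 0.707, 0.002, 0.707]
force: [-2.1, 0.4, 6.1]
width: 0.002
```

Emit:
play_rows(
  deltas=[
    {"x":0.001,"y":0,"z":0,"turn":0,"grip":1},
    {"x":0.001,"y":0,"z":0,"turn":0,"grip":1},
    {"x":0.001,"y":0,"z":0,"turn":0,"grip":1},
  ],
)

```text
clock: 10.85
eef_pos: [483.6, -12.5, 41.0]
tcp_rot: [-0.002, 0.707, 0.002, 0.707]
force: [-3.7, 0.3, 6.8]
width: -0.001
```

```bash
python3 - <<'E'
from h import *
f=[]
for i in range(3):
    save('scene','s10_%d'%i);o=get_obs();f.append(o['force'][2])
print(f,o['eef_pos'])
a=cv2.imread('pics/s10_2.png')[190:250,300:380];cv2.imwrite('pics/c15.png',cv2.resize(a,None,fx=9,fy=9))
E
```

```text
[np.float64(7.987086449745504), np.float64(6.448497998338854), np.float64(7.696874396254376)] [483.56122106 -12.48653749  41.04697515]
```

View pics/c15.png

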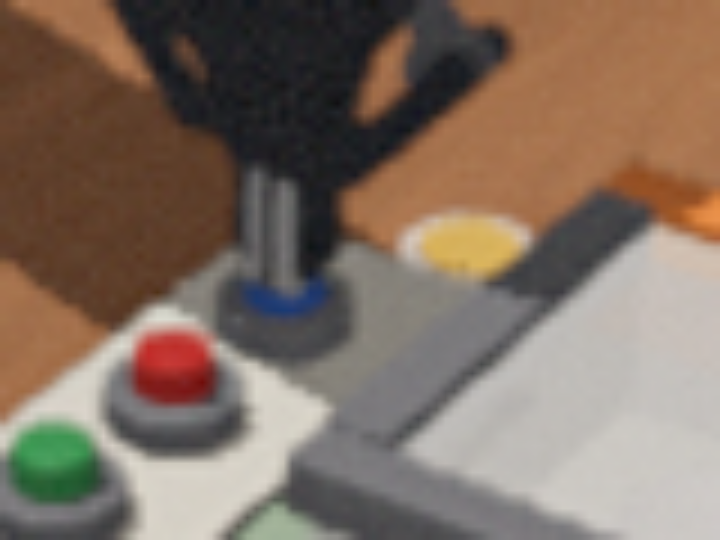

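The blue key is well down: about 6.5 mm, 6.5–8 N, with only a thin blue rim left above the collar at crop (285,300). Releasing straight up and drawing away.

Emit:
play_rows(
  deltas=[
    {"x":-0.003,"y":0,"z":0,"turn":0,"grip":1},
    {"x":-0.006,"y":0,"z":0,"turn":0,"grip":1},
    {"x":-0.009,"y":0,"z":0,"turn":0,"grip":1},
    {"x":-0.015,"y":0,"z":0,"turn":0,"grip":1},
    {"x":-0.03,"y":0,"z":0,"turn":0,"grip":1},
    {"x":-0.055,"y":0,"z":0,"turn":0,"grip":1},
    {"x":-0.085,"y":0,"z":0,"turn":0,"grip":1},
    {"x":-0.12,"y":0,"z":0,"turn":0,"grip":1},
    {"x":-0.14,"y":0.03,"z":0,"turn":0,"grip":1},
    {"x":-0.16,"y":0.06,"z":0,"turn":0,"grip":1},
    {"x":-0.17,"y":0.08,"z":0,"turn":0,"grip":1},
    {"x":-0.17,"y":0.08,"z":0,"turn":0,"grip":1},
  ],
)

```text
clock: 12.0
eef_pos: [484.3, 70.1, 213.8]
tcp_rot: [-0.003, 0.705, 0.004, 0.709]
force: [0.1, -0.3, 0.1]
width: -0.002
```

Emit:
play_rows(
  deltas=[
    {"x":0,"y":0.02,"z":0,"turn":0,"grip":1},
    {"x":0,"y":0.05,"z":0,"turn":0,"grip":1},
    {"x":0,"y":0.08,"z":0,"turn":0,"grip":1},
    {"x":0,"y":0.1,"z":0,"turn":0,"grip":1},
    {"x":0,"y":0.1,"z":0,"turn":0,"grip":1},
    {"x":0,"y":0.1,"z":0,"turn":0,"grip":1},
  ],
)

```text
clock: 12.5
eef_pos: [481.7, 167.3, 209.2]
tcp_rot: [-0.003, 0.708, 0.002, 0.706]
force: [-0.1, -0.4, 0.1]
width: 0.002
```

```bash
python3 - <<'E'
from h import *
togo([481,-13,45]);save('top','top11');save('scene','scene11')
z=np.load('pics/top11.npz')
z0=np.load('pics/top0.npz')
c=lambda u,v:(u/2.85+180-.3,v/2.85+95-.3)
for p in [(232,45),(196,308),(500,74),(470,341)]: print(at_z(z,*c(*p),118).round(1))
for n,q in dict(blue=(260,261),red=(291,265),green=(321,269)).items():
    m=lambda z:np.median([at_depth(z,q[0]+i,q[1]+j)[2] for i in(-1,0,1) for j in(-1,0,1)]).round(1)
    print(n,m(z0),m(z))
a=cv2.imread('pics/scene11.png')[180:360,150:450];cv2.imwrite('pics/c16.png',cv2.resize(a,None,fx=2.6,fy=2.6,interpolation=cv2.INTER_CUBIC))
E
```

```text
t 12.5 tcp [481.7 167.3 209.2] F [-0.13 -0.44  0.15] w 0.002 j [ 0.19 -0.22  1.88 -0.    1.49  0.18]
axes [[-0.002, -0.007, 1.0], [-0.001, 1.0, 0.007], [-1.0, -0.001, -0.002]]
tool shift m [ 0.1644 -0.1801 -0.0018]
[738.   18.3 118. ]
[569.3  14.7 118. ]
[ 740.9 -148.2  118. ]
[ 570.6 -150.4  118. ]
blue 68.3 68.2
red 68.0 66.8
green 68.9 67.3
```

View pics/top11.png

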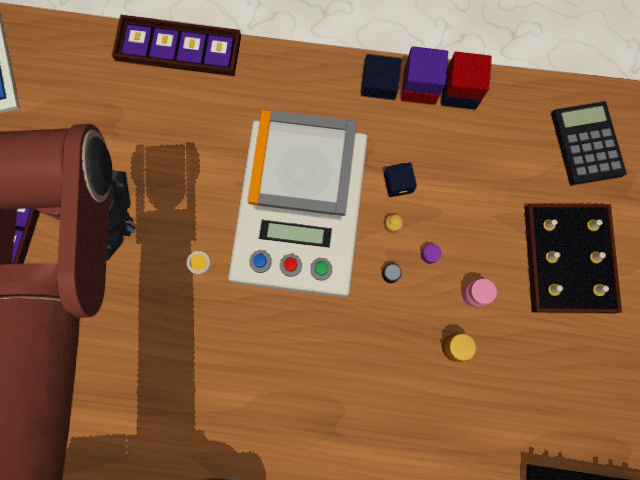

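View pics/c16.png

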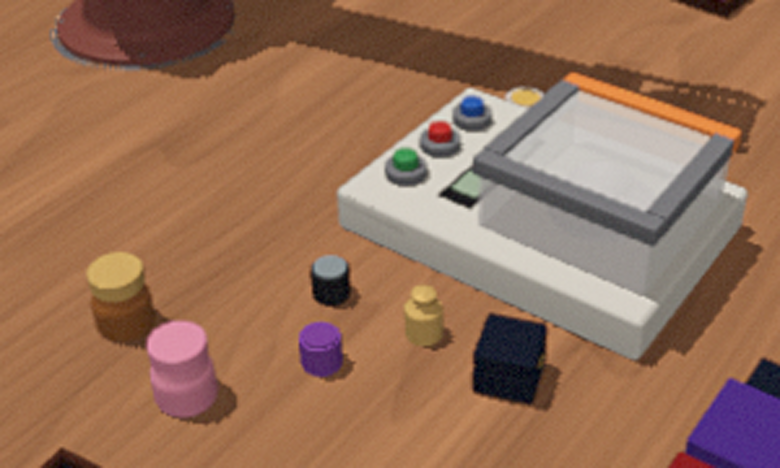

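The cover sits centred over the shield, with its edge at y≈16.5 and its middle at y≈-66.5. The blue key at (260,261) is back up, the other objects haven't moved, and the arm is clear. Handing in.

```bash
python3 -c "
from plant import close_job
print(close_job())"
```

```text
the job is handed in; nothing more can be done
None
```

The cover is fully shut, the blue tare key was pressed and has come back up, and the job is handed in (about 12.6 s on the clock).

- **Cover:** I pushed the orange edge with closed fingertips until it met its stop. The force rose to about 7 N with no further movement. In the last pictures the cover is centred on the shield to within 1 mm.
- **Tare key:** I pressed it straight down about 6.5 mm (6.5–8 N) and released it. Its top reads 68.2 mm, against 68.3 mm at the start.
- **Left alone:** I never went near the green and red keys. Their tops read 1–1.5 mm lower than at first in the last depth picture, which I put down to depth noise, as they look fully up. The dish and the other things on the counter look unmoved.

**Wrong readings:** the reported TCP height disagreed with the cameras. The closed fingertips really end about 23–25 mm above it. Because of this, my first push passed about 10 mm over the cover without touching it, and I went by the camera height after that. One move was also refused for a missing "turn" and sent again.

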